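# Tighten a tile press with a bar moved from socket to socket

## Task

Take the long straight bar out of the wooden block, stand it in a socket of the screw press's collar, and push the collar round clockwise (seen from above); the bridge stops the bar, so move it back to the next socket and push again, until the collar comes to its stop and the strip of tile on the spindle is nipped up against the bridge. Touch the press only with the bar, and leave the bar standing in a socket.

Things in the scene. Friction and masses are not known exactly. Their poses are not given: they have to be found in the camera images.
- press: Fixed dark screw press. Origin under the base's centre on the bench, on the collar's axis; x from its front (robot's side) to its back, y along its bridge. Base 120 (x) by 176 (y) by 16 mm, a pillar at y = +-76 mm, bridge 28 mm wide in x, 96 to 116 mm high, bolt heads to 121. A bar in a socket passes in front of the bridge only within 60 degrees either side of -x.
- collar_top (a point): Centre of the ring of four sockets on the collar, 66 mm above the bench at the height of their mouths. Bright steel collar 128 mm across, under the bridge; its upright tubular sockets stand evenly on a circle of 44 mm radius: bore 20 mm, slightly flared mouth, floor 23 mm above the bench. The spindle in the middle carries an anvil with a cut tile strip, 24 by 69 mm.
- collar (a joint): Turn of the collar, rad, growing clockwise seen from above. Starts at 0 to 0.35; hard stop at 3.0, with the tile against the bridge. At 0 the sockets lie 45, 135, 225 and 315 degrees counter-clockwise from the press's +x; they turn with it. Each radian lifts the tile 4 mm. It stays where left; turning takes about 3 N at a socket.
- bar: Plain straight round steel bar, 14 mm thick, 180 mm long, foot slightly tapered, 0.2 kg; stands upright in a hole of the block, its foot 12 mm above the bench. Origin at the centre of its lower end, z along it to its top. The other two bars in the block are as thick but far shorter, one with a bent top, and end below 110 mm height.
- block: Fixed wooden block 50 (x) by 160 (y) by 52 mm high, origin at the centre of its underside, with three holes 17.5 mm wide and 40 mm deep along its middle, at y = -50, 0 and +50 mm. A bar stands in each; which one in which hole varies. A fixed tool chest 221 mm high stands behind it, beyond x = 0.53 m from y = 0.17 m leftwards: carry the bar past in front of it.

How it is judged:
On the way, in this order (a step that is already met when the one before it is completed fails the run):
1. the long bar stands in a socket of the collar (horizontal distance between bar and press between 0.034 and 0.054 m and height (world z) of bar below 0.04 m and angle between bar's own z axis and vertical below 0.35 rad), for 0.2 s.
2. the collar is turned past halfway, 1.5 rad, with the bar in a socket (all of step 1 and value of joint collar above 1.5 rad), for 0.1 s.
At the end, for the whole second after the job is handed in: The collar is within 0.25 rad of its stop at 3.0 rad (over 2.75), so that the tile is nipped under the bridge, and the long bar stands at rest in one of its sockets (lower end 34 to 54 mm from the axis and below 40 mm height, leaning less than 20 degrees) (all of step 1 and value of joint collar above 2.75 rad and linear speed of bar below 0.03 m/s); the robot touches nothing.
It fails at once if the fingers push on the press itself with more than 10 N (contact force between the fingers and press above 10 N).
It also fails if it takes over 56 s, if anything falls off the work surface, if the arm or the gripper's body presses on something with over 40 N, if the wrist force passes 120 N, or if a joint passes its speed limit or range.

## Robot

A 6-joint arm with a two-finger parallel gripper is mounted at the origin on the work surface; the furniture and walls round the work are solid. World frame = base frame: x ahead of the robot, y to its left, z up, the work surface at z = 0. Lengths are in m, angles in rad, forces in N, time in s.
With the tool pointing down it reaches from about 0.35 to 1 m from the base axis. Payload 7.1 kg.
Tool frame: the origin (TCP) lies at the very end of the fingers, on their centre line; the grasp point (between the pads) lies 19 mm behind it; z points along the fingers, y is the line along which they close (so a half turn about z gives the same grasp; the last joint's range is limited). The gripper opens to 85 mm and grips with 20 to 120 N. Pads are 22 mm wide; open, the fingers measure 114 mm over their backs; the gripper's body (76 mm by 85 mm) begins 54 mm behind the grasp point. The pads swing forward as they close: fully open they stand 13 mm farther back than shut.
Start: joints at [-0.019, 0.423, 1.63, -0, 1.089, -0.019], TCP at [0.625, 0, 0.231] pointing down, gripper open.
Joint ranges: [-3, 3], [-0.9, 2.11], [0.09, 2.58], [-1.31, 4.45], [0.11, 2.69], [-2.54, 2.54]. Speed limits (rad/s): [2.39, 2.39, 3.01, 3.14, 3.14, 3.14].

## Interface

Orientations are given as a rotation vector (axis times angle).
In Python, from station import bot gives the robot as it stands.
- The arm moves only by the tool step_arm, never from a script. Its argument "plan" is one flat list of numbers, 7 for each row, row after row: the shift along the tool's x, y, z in m, then the turn, a rotation vector about the tool's x, y, z in rad, then the opening, from 0 (shut) to 1 (fully open). In form: [dx, dy, dz, wx, wy, wz, fingers, dx, dy, dz, wx, wy, wz, fingers, ...]. A call has 1 to 5 rows; each row shifts and turns the commanded pose from where the row before left it, along the tool's axes as they then stand; what a row does not reach is not made up. A row lasts 1/10 s, in which the tool goes at most 50 mm and 8.59 degrees, less where a joint would pass 70% of its speed; a pose out of reach is approached as far as the arm can. A call with a gripper value outside its range is refused whole. The fingers move at their own pace and stop on an object; "grip_force" is the grip in N (left out, the last holds). Time passes only in rows, so rows that do not move let the fingers close. It gives the time, the measured TCP pose, the force, the opening and the grip force at its end, in the units of the state.
- bot.get_obs(): the state, without advancing time (a new reading comes with each control period).
- bot.grab_frame(name): name is "scene" or "side" or "wrist"; returns a dict with "color" (420x560x3 uint8, red, green, blue), "K" (3x3 intrinsics, pixels), "extrinsics" (4x4, takes a point from camera to world coordinates); the wrist camera has in their place "tool_from_camera" (4x4, takes a point from camera to tool coordinates, whose origin is the TCP and whose axes are the flange's). Camera axes: x right, y down, z forward; pixel columns grow to the right and rows downward; lengths in m; the calibration is good to about 2 mm. The wrist camera is an equidistant fisheye: a pixel r from the principal point sees the ray r / f radians off the axis. A picture is of the moment at which its call begins: read the wrist's pose just before it. There is no depth.
- bot.hand_in(): hands the job in; it is judged then, once.
The state is a dict: "time": time; "qpos": joint angles; "joint_velocities": joint speeds; "joint_efforts": joint torques, N m; "eef_pos": TCP position; "tool_rot": TCP orientation; "force": force on the tool from outside, world axes, zero at the start; "wrist_torque": the same for the moment, N m; "finger_gap": finger opening in m; "grasp_force": force on a finger pad.
Only numpy, scipy, OpenCV 4.12 (cv2) and the standard library are available. Lean on these libraries where they do the work, as an engineer would, in place of code of your own. Each camera call takes 0.05 s, during which the arm holds its last target. There are 200 camera calls.

## Working session

There is one attempt and no reset: what is moved stays moved. The work goes in short steps, Python scripts to look and compute and a tool call to move; the robot and the scene stay as the last step left them, time stands still between calls to the robot, and variables do not carry over. Pictures are saved under pics/ and viewed, at most 10 in all, crops included, and the job is handed in when it is done.

Besides the shell and the picture viewer there is one more tool, called after "Call:" as name(argument=value, ...) on one line, values as JSON. step_arm: Moves the arm, as the interface text tells. Its arguments: {"type":"object","properties":{"plan":{"type":"array","items":{"type":"number"}},"grip_force":{"type":"number"}},"required":["plan"]}

```bash
ls; mkdir -p pics; python3 - <<'E'
from station import bot
import cv2,numpy as np,pickle
o=bot.get_obs();print(o)
d={}
for n in("scene","side","wrist"):
    f=bot.grab_frame(n);d[n]=f;cv2.imwrite(f"pics/{n}0.png",f["color"][:,:,::-1])
    print(n,f["K"].tolist(),np.round(f.get("extrinsics",f.get("tool_from_camera")),4).tolist())
pickle.dump(d,open("f0.pkl","wb"))
E
```

```text
pics
{'time': 0.0, 'qpos': array([-1.90557346e-02,  4.23871068e-01,  1.63068540e+00,  3.23726007e-06,
        1.08856857e+00, -1.89701395e-02]), 'joint_velocities': array([ 0.00021205, -0.00064078, -0.00041401,  0.00038058, -0.00054772,
       -0.00062945]), 'joint_efforts': array([ 6.87376578e-04, -5.57382560e+01, -2.81743366e+01,  7.52266601e-05,
        7.21184188e-03,  1.02962622e-05]), 'eef_pos': array([6.24463428e-01, 1.97442791e-06, 2.30528611e-01]), 'tool_rot': array([-2.22075584e+00, -2.22056242e+00,  1.66555640e-03]), 'force': array([-0.56439042,  0.33279968, -0.57866089]), 'wrist_torque': array([-0.01106354,  0.00515079,  0.04478879]), 'grasp_force': 0.0, 'finger_gap': 0.08553556284224965}
scene [[440.3426966474312, 0.0, 271.66783180448357], [0.0, 440.3426966474312, 211.6816400810491], [0.0, 0.0, 1.0]] [[0.9046, -0.2071, 0.3725, 0.1718], [-0.4253, -0.3815, 0.8207, -0.5516], [-0.0278, -0.9009, -0.4332, 0.4276], [0.0, 0.0, 0.0, 1.0]]
side [[416.1741652628533, 0.0, 278.4450485377946], [0.0, 416.1741652628533, 215.36079567842626], [0.0, 0.0, 1.0]] [[-0.9041, -0.2755, 0.3268, 0.2189], [-0.4274, 0.5914, -0.6838, 0.7271], [-0.0049, -0.7578, -0.6524, 0.6094], [0.0, 0.0, 0.0, 1.0]]
wrist [[325.19226210127806, 0.0, 279.8873314947649], [0.0, 325.19226210127806, 215.4317910476597], [0.0, 0.0, 1.0]] [[0.0007, -0.9506, -0.3104, 0.0789], [1.0, 0.0004, 0.0009, 0.0012], [-0.0007, -0.3104, 0.9506, -0.1427], [0.0, 0.0, 0.0, 1.0]]
```

View pics/scene0.png

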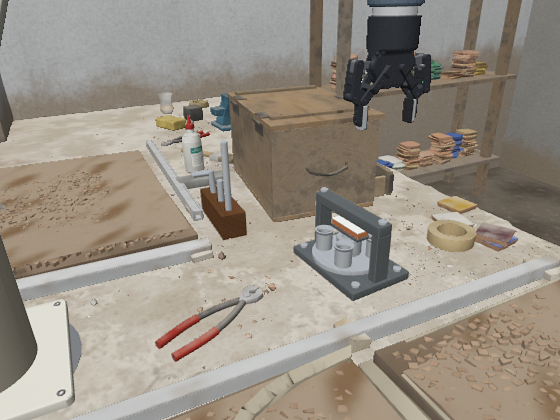

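View pics/side0.png

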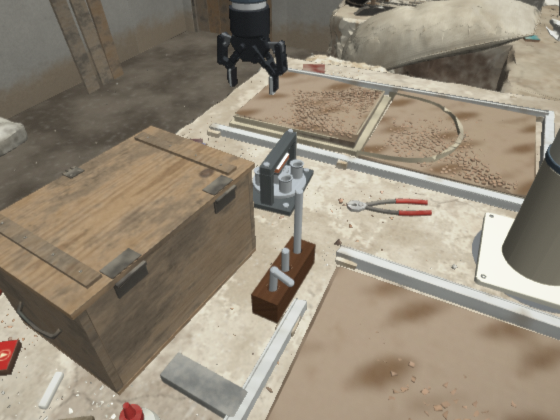

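View pics/wrist0.png

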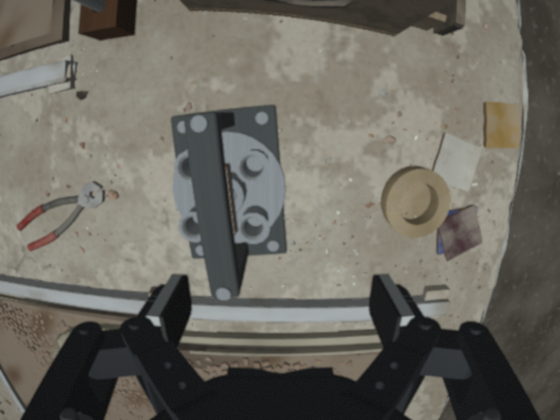

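The wrist view shows the press, with bridge bolts near (198,124) and (223,294) and the right-hand sockets near (254,160) and (254,222). The long bar's top is at about (225,144) in the scene view and (298,190) in the side view, and it stands in the end hole nearest the robot/press. I'll zoom in to measure.

```bash
cat > h.py <<'E'
import numpy as np,cv2
from scipy.spatial.transform import Rotation as R
def ray(f,uv,pose=None):
    K=f["K"];x=(uv[0]-K[0,2])/K[0,0];y=(uv[1]-K[1,2])/K[1,1]
    if "extrinsics" in f: T=f["extrinsics"];d=np.array([x,y,1.])
    else:
        W=np.eye(4);W[:3,:3]=R.from_rotvec(pose[1]).as_matrix();W[:3,3]=pose[0];T=W@f["tool_from_camera"]
        r=np.hypot(x,y);s=np.sin(r)/max(r,1e-9);d=np.array([x*s,y*s,np.cos(r)])
    d=T[:3,:3]@d;return T[:3,3],d/np.linalg.norm(d)
def onz(f,uv,z,pose=None):
    c,d=ray(f,uv,pose);return c+d*(z-c[2])/d[2]
def tri(rs):
    A=sum(np.eye(3)-np.outer(d,d) for c,d in rs);b=sum((np.eye(3)-np.outer(d,d))@c for c,d in rs)
    p=np.linalg.solve(A,b);return p,[np.linalg.norm(np.cross(p-c,d)) for c,d in rs]
P0=(np.array([6.24463428e-01,0,2.30528611e-01]),np.array([-2.22075584,-2.22056242,1.66555640e-03]))
E
python3 - <<'E'
import pickle,cv2,numpy as np
d=pickle.load(open("f0.pkl","rb"))
c=lambda n,x,y,w,h,s:cv2.resize(d[n]["color"][y:y+h,x:x+w,::-1],None,fx=s,fy=s,interpolation=cv2.INTER_CUBIC)
m=np.zeros((600,800,3),np.uint8)
a=c("wrist",160,95,135,210,2.857);a=a[:600,:390];m[:a.shape[0],:a.shape[1]]=a
a=c("scene",190,135,65,105,2.857);m[:300,400:400+a.shape[1]]=a[:300]
a=c("side",245,180,80,145,2.0);m[:a.shape[0],620:620+a.shape[1]]=a
a=c("scene",288,185,125,110,2.7);a=a[:297,:340];m[302:302+a.shape[0],400:400+a.shape[1]]=a
cv2.imwrite("pics/m.png",m)
E
```

```text
(no output)
```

View pics/m.png

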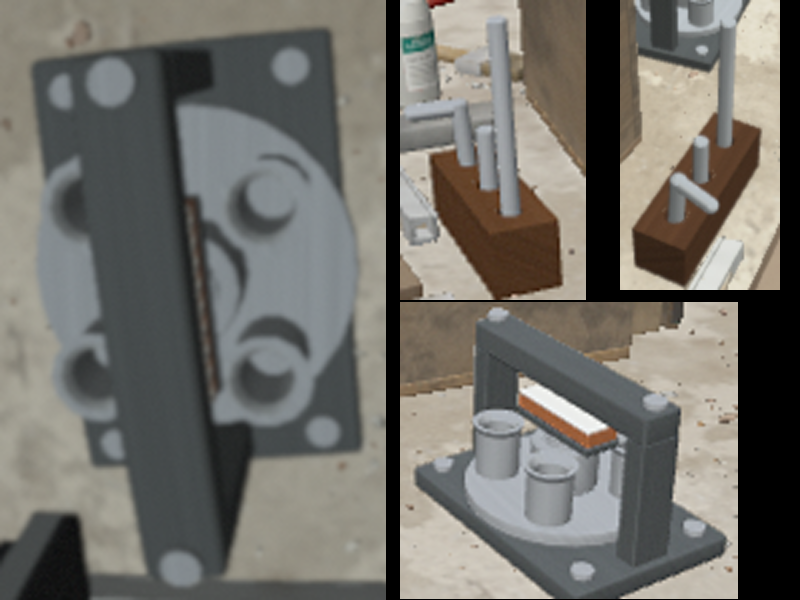

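```bash
python3 - <<'E'
import pickle
from h import *
d=pickle.load(open("f0.pkl","rb"));w=lambda u,v:(160+u/2.857,95+v/2.857)
S=lambda u,v:(190+(u-400)/2.857,135+v/2.857);D=lambda u,v:(245+(u-620)/2,180+v/2);Q=lambda u,v:(288+(u-400)/2.7,185+(v-302)/2.7)
W,s,e=d["wrist"],d["scene"],d["side"];f=lambda p:np.round(p,4)
ang=lambda a,b:np.degrees(np.arctan2(*(b-a)[1::-1]))
b1,b2=onz(W,w(110,82),.121,P0),onz(W,w(181,568),.121,P0);print("bolts",f(b1),f(b2),f((b1+b2)/2),np.linalg.norm(b1-b2),ang(b2,b1)-90)
c1,c2=onz(s,Q(498,316),.121),onz(s,Q(656,402),.121);print("bolts scene",f(c1),f(c2),f((c1+c2)/2),ang(c2,c1)-90)
k=[onz(W,w(*p),.016,P0) for p in((35,65),(330,30),(360,450),(93,466))];print("base",f(k),f(sum(k)/4),[np.linalg.norm(k[i]-k[i-1]) for i in range(4)],ang(k[2],k[1])-90)
print("mouth W",f([onz(W,w(*p),.066,P0) for p in((270,200),(266,375),(92,375))]))
print("mouth S",f([onz(s,Q(*p),.066) for p in((498,425),(551,470))]))
print("bar top",[f(x) for x in tri([ray(s,S(498,21)),ray(e,D(728,23))])],f(onz(s,S(498,21),.192)),f(onz(e,D(728,23),.192)))
print("bar@block",f(onz(s,S(510,210),.052)),f(onz(e,D(725,144),.052)))
print("block corners S",f([onz(s,S(*p),.052) for p in((432,153),(498,238),(559,221))]))
E
```

```text
bolts [0.5621 0.0719 0.121 ] [ 0.574 -0.079  0.121] [ 0.5681 -0.0035  0.121 ] 0.15135131865041648 4.532557244014598
bolts scene [0.5551 0.0644 0.121 ] [ 0.5678 -0.0835  0.121 ] [ 0.5614 -0.0095  0.121 ] 4.923184722796691
base [[ 0.5049  0.0774  0.016 ]
 [ 0.6209  0.087   0.016 ]
 [ 0.6331 -0.0847  0.016 ]
 [ 0.5168 -0.0938  0.016 ]] [ 0.5689 -0.0035  0.016 ] [np.float64(0.1716393238709313), np.float64(0.11640022923368479), np.float64(0.17213653469951196), np.float64(0.11661034662431759)] 4.066876340276664
mouth W [[ 0.6014  0.0293  0.066 ]
 [ 0.5987 -0.0329  0.066 ]
 [ 0.5353 -0.0332  0.066 ]]
mouth S [[ 0.5308  0.022   0.066 ]
 [ 0.5289 -0.0414  0.066 ]]
bar top [array([0.4258, 0.2158, 0.1883]), array([0.0009, 0.0009])] [0.4232 0.2055 0.192 ] [0.423 0.221 0.192]
bar@block [0.4245 0.215  0.052 ] [0.4212 0.2225 0.052 ]
block corners S [[0.4067 0.3434 0.052 ]
 [0.402  0.177  0.052 ]
 [0.4483 0.1818 0.052 ]]
```

Bar is at about (0.424, 0.216), vertical. The press centre is at about (0.568, -0.003) with a yaw of about 4.5°, and the collar has turned about 0.09 rad. Two insertions should be enough. I'm moving over the bar and turning the fingers so they close along world y.

Call:
step_arm(plan=[0,0,-0.05,0,0,0,1,0.035,-0.0325,-0.004,0,0,0,1,0.035,-0.0325,-0.004,0,0,0,1,0.035,-0.0325,-0.004,0,0,0,1,0.035,-0.0325,-0.004,0,0,0,1])

```text
time: 0.65
eef_pos: [0.4934, 0.1409, 0.2973]
tool_rot: [-2.222, -2.22, 0.0]
force: [0.2, 0.4, 0.5]
finger_gap: 0.0855
grasp_force: 0.0
```

Call:
step_arm(plan=[0.035,-0.0325,-0.004,0,0,0,1,0.035,-0.0325,-0.004,0,0,0,1,0,0,0,0,0,-0.1428,1,0,0,0,0,0,-0.1428,1,0,0,0,0,0,-0.1428,1])

```text
time: 1.15
eef_pos: [0.4294, 0.2105, 0.3053]
tool_rot: [1.689, 2.649, -0.0]
force: [0.1, 0.2, 0.7]
finger_gap: 0.0852
grasp_force: 0.0
```

Call:
step_arm(plan=[0,0,0,0,0,-0.1428,1,0,0,0,0,0,-0.1428,1,0,0,0,0,0,-0.1428,1,0,0,0,0,0,-0.1428,1,0,0,0,0,0,-0.1428,1])

```text
time: 1.65
eef_pos: [0.4298, 0.2099, 0.3051]
tool_rot: [-0.659, -3.071, 0.001]
force: [0.3, -0.2, 0.3]
finger_gap: 0.0854
grasp_force: 0.0
```

Call:
step_arm(plan=[0,0,0,0,0,-0.1428,1,0,0,0,0,0,-0.1428,1,0,0,0,0,0,-0.1428,1,0,0,0,0,0,0,1])

```text
time: 2.05
eef_pos: [0.4298, 0.2099, 0.3051]
tool_rot: [0.002, -3.141, 0.0]
force: [-1.1, -0.0, 0.2]
finger_gap: 0.0854
grasp_force: 0.0
```

```bash
cat > snap.py <<'E'
from station import bot
import cv2,numpy as np,pickle,sys
from h import *
n=sys.argv[1];cam=sys.argv[2] if len(sys.argv)>2 else "wrist"
o=bot.get_obs();f=bot.grab_frame(cam);pickle.dump((o,f),open(n+".pkl","wb"));cv2.imwrite(f"pics/{n}.png",f["color"][:,:,::-1])
M=R.from_rotvec(o["tool_rot"]).as_matrix()
print(o["time"],o["eef_pos"].round(4),M.round(3).tolist(),o["force"].round(1),o["finger_gap"],o["qpos"].round(2))
E
python3 snap.py w1
```

```text
2.05 [0.4298 0.2099 0.3051] [[-1.0, -0.001, -0.0], [-0.001, 1.0, -0.0], [0.0, -0.0, -1.0]] [-1.1 -0.   0.2] 0.08544341658520008 [ 0.43  0.12  1.87 -0.    1.16 -1.14]
```

View pics/w1.png

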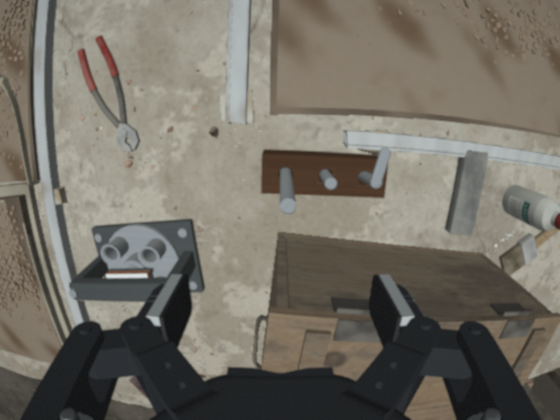

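The wrist view shows the bar's top cap at (289,205), where it enters the block at about (286,173), and the front sockets at (114,250) and (153,250).

```bash
python3 - <<'E'
import pickle
from h import *
o,W=pickle.load(open("w1.pkl","rb"));P=(o["eef_pos"],o["tool_rot"])
for n,uv,z in(("top",(289,205),.192),("entry",(285.5,176),.052),("c1",(262,194),.052),("c2",(385,196),.052),("c3",(385,153),.052),("c4",(263,151),.052),("m1",(115,248),.066),("m2",(153,250),.066)):print(n,onz(W,uv,z,P).round(4))
g=W["color"];
cv2.imwrite("pics/w1c.png",np.hstack([cv2.resize(g[150:225,250:310,::-1],None,fx=6.6,fy=6.6)[:495],cv2.resize(g[215:305,70:205,::-1],None,fx=2.9,fy=5.5)[:495]]))
E
```

```text
top [0.4261 0.2167 0.192 ]
entry [0.4296 0.2162 0.052 ]
c1 [0.4527 0.1869 0.052 ]
c2 [0.4541 0.3463 0.052 ]
c3 [0.3978 0.3419 0.052 ]
c4 [0.3983 0.1887 0.052 ]
m1 [ 0.5251 -0.0229  0.066 ]
m2 [0.5261 0.0372 0.066 ]
```

Call:
step_arm(plan=[0.004,0.0065,0.04,0,0,0,1,0,0,0.04,0,0,0,1,0,0,0.04,0,0,0,1,0,0,0.034,0,0,0,1,0,0,0,0,0,0,1], grip_force=60)

```text
time: 2.6
eef_pos: [0.423, 0.2151, 0.1476]
tool_rot: [-0.005, -3.134, 0.006]
force: [-0.7, 0.1, 0.7]
finger_gap: 0.0855
grasp_force: 0.0
```

Call:
step_arm(plan=[0,0,0,0,0,0,0,0,0,0,0,0,0,0,0,0,0,0,0,0,0,0,0,0,0,0,0,0,0,0,0,0,0,0,0])

```text
time: 3.1
eef_pos: [0.4265, 0.2167, 0.1523]
tool_rot: [0.0, 3.14, 0.001]
force: [-1.6, -2.1, 13.6]
finger_gap: 0.0123
grasp_force: 56.2
```

Call:
step_arm(plan=[0,0,0,0,0,0,0,0,0,0,0,0,0,0,0,0,0,0,0,0,0,0,0,0,0,0,0,0,0,0,0,0,0,0,0])

```text
time: 3.6
eef_pos: [0.4267, 0.2168, 0.1523]
tool_rot: [0.0, 3.14, 0.001]
force: [0.0, -0.8, 6.8]
finger_gap: 0.0125
grasp_force: 58.3
```

```bash
python3 snap.py w2
```

```text
3.6 [0.4267 0.2168 0.1523] [[-1.0, 0.0, 0.002], [0.0, 1.0, 0.001], [-0.002, 0.001, -1.0]] [ 0.  -0.8  6.8] 0.012464525439473403 [ 0.45  0.33  2.01 -0.    0.8  -1.13]
```

View pics/w2.png

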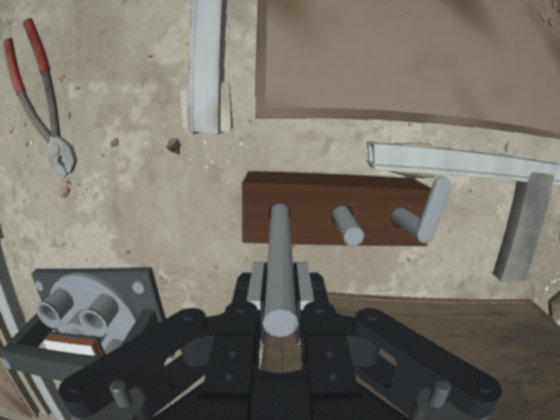

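Bar is gripped, with its top at (281,322). Next I lift it and carry it to a hover in front of the press to look at the sockets.

Call:
step_arm(plan=[0,0,-0.02,0,0,0,0,0,0,-0.03,0,0,0,0,0,0,-0.03,0,0,0,0,0,-0.03,0,0,0,0,0,-0.0095,-0.0316,0,0,0,0,0])

```text
time: 4.15
eef_pos: [0.4351, 0.1549, 0.2324]
tool_rot: [-0.004, 3.14, 0.001]
force: [0.4, 0.3, -2.5]
finger_gap: 0.0121
grasp_force: 58.7
```

Call:
step_arm(plan=[-0.0095,-0.0316,0,0,0,0,0,-0.0095,-0.0316,0,0,0,0,0,-0.0095,-0.0316,0,0,0,0,0,-0.0095,-0.0316,0,0,0,0,0,-0.0095,-0.0316,0,0,0,0,0])

```text
time: 4.65
eef_pos: [0.483, -0.0044, 0.2314]
tool_rot: [-0.0, -3.142, -0.0]
force: [1.2, 0.3, -1.0]
finger_gap: 0.0122
grasp_force: 58.7
```

Call:
step_arm(plan=[-0.0095,-0.0316,0,0,0,0,0,0,0,0,0,0,0,0,0,0,0,0,0,0,0,0,0,0,0,0,0,0])

```text
time: 5.05
eef_pos: [0.4919, -0.0341, 0.2311]
tool_rot: [0.0, -3.141, -0.0]
force: [-0.7, -0.2, -3.0]
finger_gap: 0.0125
grasp_force: 58.9
```

```bash
python3 snap.py w3; python3 snap.py s3 scene; python3 -c "
import cv2,numpy as np
w=cv2.imread('pics/w3.png')[190:390,130:430];s=cv2.imread('pics/s3.png')[60:300,240:440]
m=np.zeros((600,800,3),np.uint8)
m[:400]=0;a=cv2.resize(w,None,fx=2.6,fy=2.6,interpolation=2)[:520];m[:520,:540]=a[:,:540]
# columns 540/2.6=207 -> x 130..337 
m[:312,540:800]=cv2.resize(s,(260,312));a=cv2.resize(cv2.imread('pics/w3.png'),(260,195));m[312:507,540:]=a
cv2.imwrite('pics/m3.png',m)"
```

```text
5.05 [ 0.4919 -0.0341  0.2311] [[-1.0, -0.0, -0.001], [-0.0, 1.0, 0.0], [0.001, 0.0, -1.0]] [-0.7 -0.2 -3. ] 0.012472565823868636 [-0.09  0.23  1.92  0.    1.   -1.66]
5.1 [ 0.492  -0.0339  0.2312] [[-1.0, -0.001, -0.001], [-0.001, 1.0, 0.0], [0.001, 0.0, -1.0]] [-0.3  0.1 -1.4] 0.01256714437348817 [-0.09  0.23  1.92  0.    1.   -1.66]
```

View pics/w3.png

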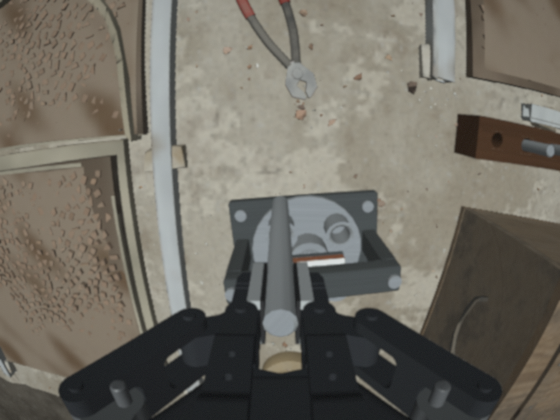

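The bar hides the left front socket here; the right one is at about (340,231) and the base's front corners are at about (230,200) and (376,191). I'm shifting 34 mm to the left to see both.

Call:
step_arm(plan=[0,0.034,0,0,0,0,0,0,0,0,0,0,0,0,0,0,0,0,0,0,0])

```text
time: 5.45
eef_pos: [0.4922, 0.0004, 0.2313]
tool_rot: [0.004, -3.141, 0.0]
force: [-0.3, 0.1, -1.5]
finger_gap: 0.0128
grasp_force: 59.1
```

```bash
python3 snap.py w4; python3 -c "
import cv2
w=cv2.imread('pics/w4.png')[170:320,180:380];cv2.imwrite('pics/m4.png',cv2.resize(w,None,fx=4,fy=4,interpolation=2))"
```

```text
5.45 [4.922e-01 4.000e-04 2.313e-01] [[-1.0, -0.003, -0.0], [-0.003, 1.0, -0.0], [0.0, -0.0, -1.0]] [-0.3  0.1 -1.5] 0.012802324595836185 [-0.02  0.23  1.92 -0.    1.   -1.6 ]
```

View pics/m4.png

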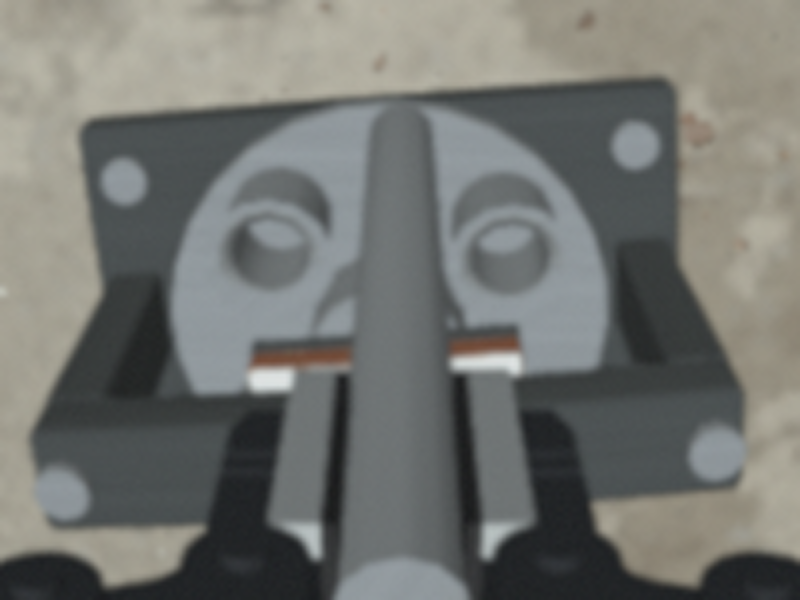

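Both socket bores are now clear, at crop (274,251) and (510,257). The bar foot ends near crop (402,110), and the bridge bolts are at (62,495) and (717,453).

```bash
python3 - <<'E'
import pickle
from h import *
o,W=pickle.load(open("w4.pkl","rb"));P=(o["eef_pos"],o["tool_rot"]);q=lambda u,v,z:onz(W,(180+u/4,170+v/4),z,P)
L,Rr=q(274,251,.066),q(510,257,.066);print("mouths",L.round(4),Rr.round(4),np.linalg.norm(L-Rr),"(62.2)")
b=Rr-L;m=(L+Rr)/2;n=np.array([b[1],-b[0],0])/np.linalg.norm(b);c=m+n*.0311;print("centre",c.round(4),"socket phase",np.degrees(np.arctan2(*(L-c)[1::-1]))%360)
b1,b2=q(62,495,.121),q(717,453,.121);print("bolts",b1.round(4),b2.round(4),((b1+b2)/2).round(4),np.linalg.norm(b1-b2),np.degrees(np.arctan2(*(b2-b1)[1::-1]))-90)
k,l=q(83,122,.016),q(675,85,.016);print("base",k.round(4),l.round(4),np.linalg.norm(k-l),np.degrees(np.arctan2(*(l-k)[1::-1]))-90,((k+l)/2).round(4))
print("foot",q(402,110,.0915).round(4))
E
```

```text
mouths [ 0.5333 -0.0321  0.066 ] [0.5348 0.028  0.066 ] 0.06016519170084926 (62.2)
centre [ 0.5652 -0.0028  0.066 ] socket phase 222.68706508743315
bolts [ 0.5737 -0.0787  0.121 ] [0.5616 0.0724 0.121 ] [ 0.5676 -0.0031  0.121 ] 0.15153301434676072 4.591961242923489
base [ 0.5131 -0.0924  0.016 ] [0.5015 0.079  0.016 ] 0.17175711826614082 3.8515523006052774 [ 0.5073 -0.0067  0.016 ]
foot [4.893e-01 2.000e-04 9.150e-02]
```

Call:
step_arm(plan=[-0.021,-0.0168,0,0,0,0,0,-0.021,-0.0167,0,0,0,0,0,0,0,0.01,0,0,0,0,0,0,0.014,0,0,0,0,0,0,0.012,0,0,0,0])

```text
time: 6.0
eef_pos: [0.5332, -0.0341, 0.1937]
tool_rot: [-0.0, -3.14, -0.0]
force: [0.2, 0.1, -1.7]
finger_gap: 0.0125
grasp_force: 59.2
```

```bash
python3 snap.py w5; python3 snap.py s5 scene;python3 snap.py e5 side; python3 -c "
import cv2,numpy as np
f=lambda n,x,y,w,h:cv2.resize(cv2.imread('pics/%s.png'%n)[y:y+h,x:x+w],(390,520),interpolation=2)
cv2.imwrite('pics/m5.png',np.hstack([f('s5',290,160,105,140),f('e5',240,100,105,140)]))"
```

```text
6.0 [ 0.5332 -0.0341  0.1937] [[-1.0, 0.0, -0.002], [0.0, 1.0, 0.0], [0.002, 0.0, -1.0]] [ 0.2  0.1 -1.7] 0.012530353994677376 [-0.09  0.34  1.86  0.    0.94 -1.66]
6.05 [ 0.5322 -0.0339  0.1919] [[-1.0, -0.0, -0.004], [-0.0, 1.0, 0.0], [0.004, 0.0, -1.0]] [ 1.6 -0.1 -4.9] 0.012390834121828951 [-0.09  0.34  1.86  0.    0.94 -1.66]
6.1 [ 0.5327 -0.0338  0.193 ] [[-1.0, -0.0, -0.004], [-0.0, 1.0, 0.0], [0.004, 0.0, -1.0]] [ 0.1 -0.6 -2.1] 0.01284062931567579 [-0.09  0.34  1.86  0.    0.94 -1.66]
```

View pics/m5.png

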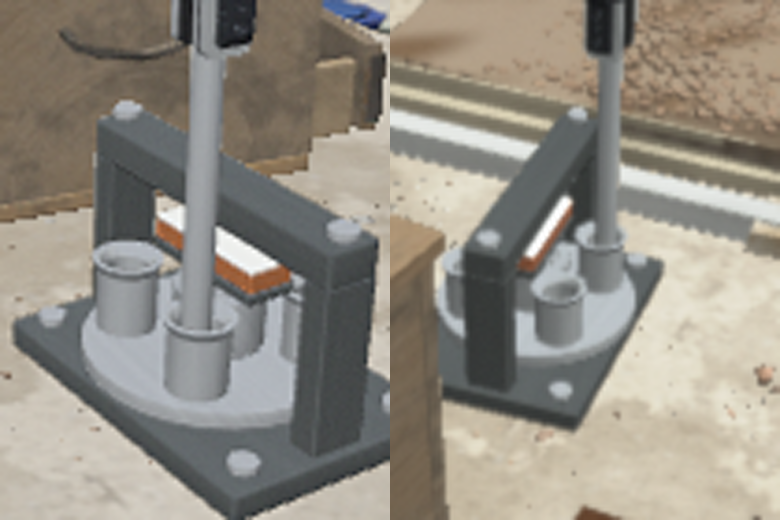

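The bar foot has entered the socket mouth in both views, and the forces are small. I'll go on down.

Call:
step_arm(plan=[0,0,0.01,0,0,0,0,0,0,0.009,0,0,0,0,0,0,0.006,0,0,0,0,0,0,0,0,0,0,0,0,0,0,0,0,0,0])

```text
time: 6.65
eef_pos: [0.5344, -0.0341, 0.1702]
tool_rot: [0.0, -3.141, -0.0]
force: [0.6, 0.2, -1.8]
finger_gap: 0.0125
grasp_force: 59.1
```

```bash
python3 - <<'E'
from station import bot
o=bot.get_obs();print(o["eef_pos"],o["force"],o["wrist_torque"])
import numpy as np
# arc waypoints: centre, radius 44 from 223 deg (world) by -92 deg
c=np.array([.567,-.003])
for a in range(223,125,-8):
    p=c+.044*np.array([np.cos(np.radians(a)),np.sin(np.radians(a))]);q=c+.044*np.array([np.cos(np.radians(a-8)),np.sin(np.radians(a-8))])
    d=q-p;print(a,"->",a-8,p.round(4),"tool",(-d[0]).round(4),d[1].round(4))
E
```

```text
[ 0.5344468  -0.0341361   0.17017591] [ 0.57611709  0.17922477 -1.8243503 ] [ 0.02317163  0.00601475 -0.00646303]
223 -> 215 [ 0.5348 -0.033 ] tool 0.0039 0.0048
215 -> 207 [ 0.531  -0.0282] tool 0.0032 0.0053
207 -> 199 [ 0.5278 -0.023 ] tool 0.0024 0.0057
199 -> 191 [ 0.5254 -0.0173] tool 0.0016 0.0059
191 -> 183 [ 0.5238 -0.0114] tool 0.0007 0.0061
183 -> 175 [ 0.5231 -0.0053] tool -0.0001 0.0061
175 -> 167 [0.5232 0.0008] tool -0.001 0.0061
167 -> 159 [0.5241 0.0069] tool -0.0018 0.0059
159 -> 151 [0.5259 0.0128] tool -0.0026 0.0056
151 -> 143 [0.5285 0.0183] tool -0.0033 0.0051
143 -> 135 [0.5319 0.0235] tool -0.004 0.0046
135 -> 127 [0.5359 0.0281] tool -0.0046 0.004
127 -> 119 [0.5405 0.0321] tool -0.0051 0.0033
```

Call:
step_arm(plan=[0.0039,0.0048,0.003,0,0,0,0,0.0032,0.0053,0,0,0,0,0,0.0024,0.0057,0,0,0,0,0,0.0016,0.0059,0,0,0,0,0,0.0007,0.0061,0,0,0,0,0], grip_force=80)

```text
time: 7.15
eef_pos: [0.5231, -0.0065, 0.1679]
tool_rot: [-0.001, 3.14, -0.002]
force: [1.7, -4.6, -1.5]
finger_gap: 0.0122
grasp_force: 78.6
```

Call:
step_arm(plan=[0,0.0061,0,0,0,0,0,-0.001,0.0061,0,0,0,0,0,-0.0018,0.0059,0,0,0,0,0,0,0,0,0,0,0,0])

```text
time: 7.55
eef_pos: [0.5253, 0.0122, 0.1676]
tool_rot: [-0.001, 3.142, -0.001]
force: [1.0, -2.8, -1.0]
finger_gap: 0.0123
grasp_force: 78.1
```

```bash
python3 snap.py w6; python3 snap.py s6 scene;python3 snap.py e6 side; python3 -c "
import cv2,numpy as np
f=lambda n,x,y,w,h:cv2.resize(cv2.imread('pics/%s.png'%n)[y:y+h,x:x+w],(390,520),interpolation=2)
cv2.imwrite('pics/m6.png',np.hstack([f('s6',290,160,105,140),f('e6',240,100,105,140)]))"
```

```text
7.55 [0.5253 0.0122 0.1676] [[-1.0, -0.001, 0.0], [-0.001, 1.0, -0.0], [-0.0, -0.0, -1.0]] [ 1.  -2.8 -1. ] 0.01233589127826997 [ 0.    0.37  1.9  -0.    0.88 -1.57]
7.6 [0.5251 0.0122 0.1674] [[-1.0, -0.001, -0.0], [-0.001, 1.0, 0.0], [0.0, 0.0, -1.0]] [ 0.3 -1.6 -1.6] 0.01218076312545352 [ 0.    0.37  1.9   0.    0.88 -1.57]
7.65 [0.525  0.012  0.1674] [[-1.0, -0.0, -0.001], [-0.0, 1.0, 0.0], [0.001, 0.0, -1.0]] [ 0.3 -1.6 -2.3] 0.012308093348633099 [ 0.    0.37  1.9   0.    0.88 -1.57]
```

View pics/m6.png

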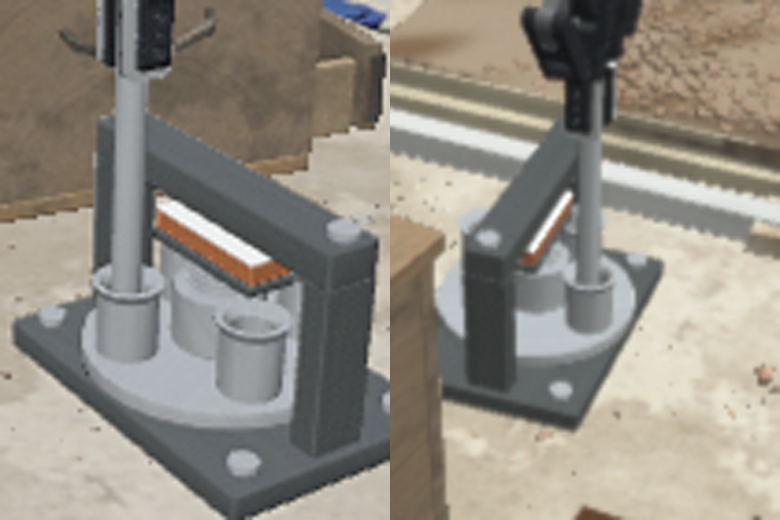

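The collar turns with the bar. I'll finish the first stroke.

Call:
step_arm(plan=[-0.0026,0.0056,0,0,0,0,0,-0.0033,0.0051,0,0,0,0,0,-0.004,0.0046,0,0,0,0,0,-0.0041,0.0036,0,0,0,0,0,0,0,0,0,0,0,0])

```text
time: 8.2
eef_pos: [0.5392, 0.0309, 0.167]
tool_rot: [0.0, -3.14, 0.0]
force: [-1.3, -3.4, -2.2]
finger_gap: 0.0121
grasp_force: 78.2
```

Call:
step_arm(plan=[0,0,0,0,0,0,0,0,0,0,0,0,0,0])

```text
time: 8.4
eef_pos: [0.539, 0.0307, 0.1671]
tool_rot: [-0.0, -3.141, -0.0]
force: [-1.0, -1.5, -2.2]
finger_gap: 0.0122
grasp_force: 78.0
```

```bash
python3 snap.py w7; python3 -c "
import cv2
cv2.imwrite('pics/m7.png',cv2.resize(cv2.imread('pics/w7.png')[150:350,150:410],None,fx=3,fy=3,interpolation=2))"
```

```text
8.4 [0.539  0.0307 0.1671] [[-1.0, 0.0, -0.001], [0.0, 1.0, 0.0], [0.001, 0.0, -1.0]] [-1.  -1.5 -2.2] 0.012208032298423996 [ 0.03  0.39  1.87  0.    0.89 -1.54]
```

View pics/m7.png

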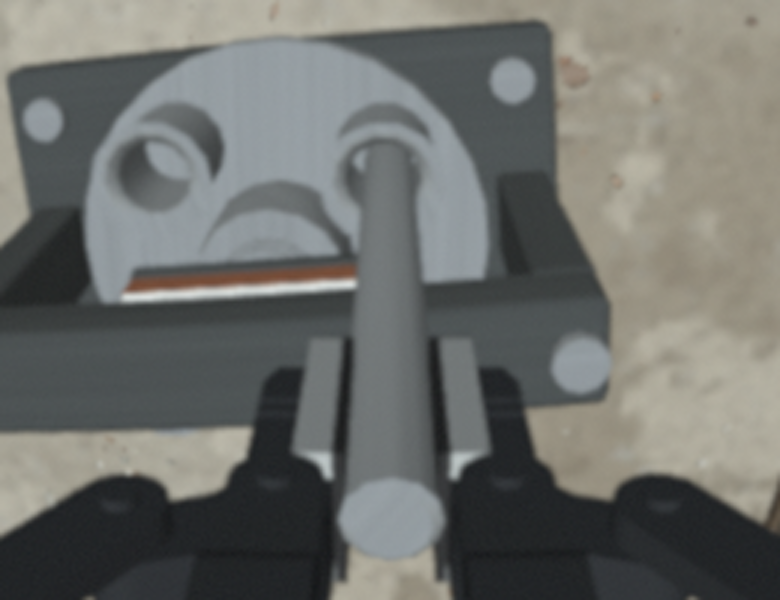

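The next socket's bore is at crop (152,172), and the bar stands in the right socket, whose mouth is at about crop (383,172).

```bash
python3 - <<'E'
import pickle
from h import *
o,W=pickle.load(open("w7.pkl","rb"));P=(o["eef_pos"],o["tool_rot"]);q=lambda u,v,z:onz(W,(150+u/3,150+v/3),z,P)
c=np.array([.567,-.003])
for u in((152,172),(383,172)):
    p=q(*u,.066);d=p[:2]-c;print(p.round(4),np.hypot(*d).round(4),np.degrees(np.arctan2(d[1],d[0]))%360)
E
```

```text
[ 0.5335 -0.0332  0.066 ] 0.0451 222.03731904407886
[0.5337 0.0283 0.066 ] 0.0458 136.77106139660995
```

Call:
step_arm(plan=[0.0015,-0.0013,-0.01,0,0,0,0,0,0,-0.025,0,0,0,0,0,0,-0.03,0,0,0,0,0.0015,-0.0312,0,0,0,0,0,0.0015,-0.0312,0,0,0,0,0])

```text
time: 8.95
eef_pos: [0.5362, -0.033, 0.2347]
tool_rot: [-0.003, 3.137, 0.001]
force: [-0.4, 0.2, -2.2]
finger_gap: 0.0121
grasp_force: 78.1
```

Call:
step_arm(plan=[0,0,0,0,0,0,0,0,0,0.015,0,0,0,0,0,0,0.015,0,0,0,0,0,0,0,0,0,0,0])

```text
time: 9.35
eef_pos: [0.5339, -0.0325, 0.2013]
tool_rot: [-0.001, -3.139, -0.001]
force: [-0.8, -0.0, -1.1]
finger_gap: 0.0122
grasp_force: 78.3
```

```bash
python3 snap.py w8; python3 snap.py s8 scene;python3 snap.py e8 side; python3 -c "
import cv2,numpy as np
f=lambda n,x,y,w,h:cv2.resize(cv2.imread('pics/%s.png'%n)[y:y+h,x:x+w],(390,520),interpolation=2)
cv2.imwrite('pics/m8.png',np.hstack([f('s8',290,160,105,140),f('e8',240,100,105,140)]))"
```

```text
9.35 [ 0.5339 -0.0325  0.2013] [[-1.0, 0.0, -0.002], [0.0, 1.0, 0.001], [0.002, 0.001, -1.0]] [-0.8 -0.  -1.1] 0.012237985335759276 [-0.08  0.33  1.85  0.    0.96 -1.65]
9.4 [ 0.5346 -0.0326  0.2022] [[-1.0, 0.0, -0.001], [0.0, 1.0, 0.001], [0.001, 0.001, -1.0]] [-0.6 -0.5 -0.9] 0.012433307514136635 [-0.08  0.33  1.85  0.    0.96 -1.65]
9.45 [ 0.5352 -0.0326  0.2028] [[-1.0, -0.0, 0.0], [-0.0, 1.0, 0.0], [-0.0, 0.0, -1.0]] [-0.5 -0.  -1.2] 0.012014571306818269 [-0.08  0.33  1.85  0.    0.96 -1.65]
```

View pics/m8.png

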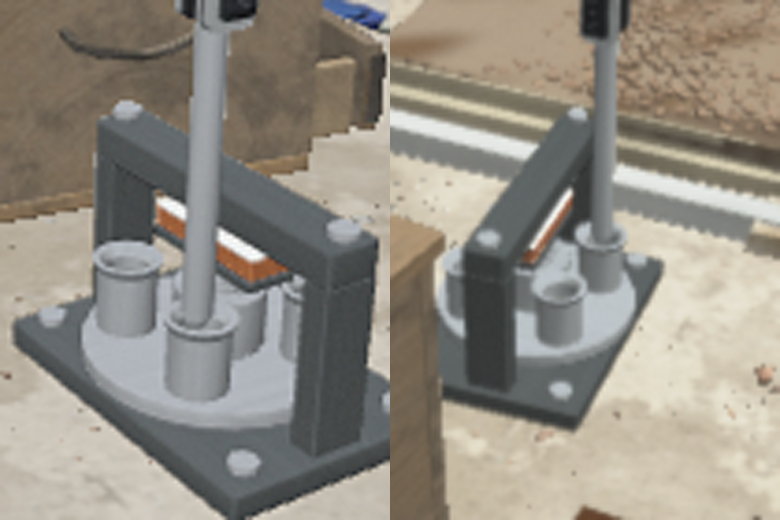

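I've now viewed 12 pictures, two over the limit of 10, so I'll use state readings only from here. This one shows the foot at the mouth of the new socket, so I'm going down.

Call:
step_arm(plan=[0,0,0.008,0,0,0,0,0,0,0.008,0,0,0,0,0,0,0,0,0,0,0])

```text
time: 9.8
eef_pos: [0.5342, -0.0329, 0.1852]
tool_rot: [0.0, -3.14, -0.0]
force: [-0.5, 0.2, -1.8]
finger_gap: 0.0121
grasp_force: 78.3
```

Call:
step_arm(plan=[0,0,0.01,0,0,0,0,0,0,0.009,0,0,0,0,0,0,0,0,0,0,0])

```text
time: 10.1
eef_pos: [0.5339, -0.033, 0.1656]
tool_rot: [0.0, -3.139, -0.0]
force: [-0.7, -0.9, -1.6]
finger_gap: 0.012
grasp_force: 78.3
```

Call:
step_arm(plan=[0,0,0,0,0,0,0])

```text
time: 10.2
eef_pos: [0.5347, -0.0331, 0.1668]
tool_rot: [-0.0, -3.141, -0.0]
force: [-0.6, -0.1, -1.8]
finger_gap: 0.0123
grasp_force: 78.3
```

Inserted cleanly. Second stroke, watching the force for the stop.

Call:
step_arm(plan=[0.0039,0.0048,0,0,0,0,0,0.0032,0.0053,0,0,0,0,0,0.0024,0.0057,0,0,0,0,0,0.0016,0.0059,0,0,0,0,0,0.0007,0.0061,0,0,0,0,0])

```text
time: 10.7
eef_pos: [0.5234, -0.0055, 0.168]
tool_rot: [-0.001, 3.14, -0.002]
force: [0.6, -4.6, -1.2]
finger_gap: 0.0124
grasp_force: 79.1
```

Call:
step_arm(plan=[0,0.0061,0,0,0,0,0,-0.001,0.0061,0,0,0,0,0,-0.0018,0.0059,0,0,0,0,0,0,0,0,0,0,0,0])

```text
time: 11.1
eef_pos: [0.526, 0.0133, 0.1678]
tool_rot: [-0.001, 3.141, -0.001]
force: [0.8, -2.3, -1.2]
finger_gap: 0.0121
grasp_force: 78.6
```

Call:
step_arm(plan=[-0.0013,0.0028,0,0,0,0,0,-0.0013,0.0028,0,0,0,0,0,0,0,0,0,0,0,0])

```text
time: 11.4
eef_pos: [0.5286, 0.0186, 0.1674]
tool_rot: [-0.0, 3.142, 0.0]
force: [0.4, -2.5, -0.9]
finger_gap: 0.012
grasp_force: 78.8
```

Call:
step_arm(plan=[-0.0015,0.0026,0,0,0,0,0,0,0,0,0,0,0,0])

```text
time: 11.6
eef_pos: [0.5302, 0.0212, 0.1673]
tool_rot: [-0.0, -3.142, -0.0]
force: [-0.3, -3.0, -1.4]
finger_gap: 0.0124
grasp_force: 78.8
```

Call:
step_arm(plan=[-0.0019,0.0024,0,0,0,0,0,0,0,0,0,0,0,0])

```text
time: 11.8
eef_pos: [0.532, 0.0237, 0.1672]
tool_rot: [0.0, -3.141, -0.0]
force: [-1.1, -3.3, -1.5]
finger_gap: 0.0124
grasp_force: 78.8
```

Call:
step_arm(plan=[-0.0021,0.0022,0,0,0,0,0,0,0,0,0,0,0,0])

```text
time: 12.0
eef_pos: [0.5333, 0.0251, 0.1671]
tool_rot: [0.001, -3.139, 0.002]
force: [-2.6, -7.9, 1.2]
finger_gap: 0.0118
grasp_force: 80.1
```

Call:
step_arm(plan=[-0.001,0.0011,0,0,0,0,0,0,0,0,0,0,0,0])

```text
time: 12.2
eef_pos: [0.534, 0.0257, 0.1671]
tool_rot: [0.001, -3.139, 0.003]
force: [-3.0, -9.1, 2.3]
finger_gap: 0.012
grasp_force: 81.1
```

```bash
python3 snap.py w9; python3 - <<'E'
import pickle,cv2,numpy as np
from h import *
# right-front socket/collar check: white tile band in wrist before/after
for n in("w7","w9"):
    o,W=pickle.load(open(n+".pkl","rb"));P=(o["eef_pos"],o["tool_rot"]);g=W["color"].astype(int)
    m=((g[...,0]-g[...,2])>45)&(g[...,0]>90);m[:220]=0;m[260:]=0;m[:,:170]=0;m[:,320:]=0
    v,u=np.nonzero(m);print(n,len(u),u.min() if len(u) else 0,u.max() if len(u) else 0,v.mean() if len(u) else 0)
E
```

```text
12.2 [0.534  0.0257 0.1671] [[-1.0, -0.001, -0.003], [-0.001, 1.0, -0.002], [0.003, -0.002, -1.0]] [-3.  -9.1  2.3] 0.012007627684381517 [ 0.03  0.38  1.88 -0.    0.89 -1.54]
w7 213 193 267 242.4037558685446
w9 260 198 265 252.22692307692307
```

The force tripled and the motion stalled at a bar angle of about 139°, where the stop was expected. I'll unload, lower to the floor, release and retreat upward.

Call:
step_arm(plan=[0.0012,-0.0013,0,0,0,0,0,0,0,0.002,0,0,0,0,0,0,0.001,0,0,0,0,0,0,0,0,0,0,0], grip_force=20)

```text
time: 12.65
eef_pos: [0.5327, 0.025, 0.164]
tool_rot: [0.0, -3.139, 0.001]
force: [-3.0, -5.8, 2.0]
finger_gap: 0.012
grasp_force: 79.7
```

Call:
step_arm(plan=[0,0,0,0,0,0,0.3,0,0,0,0,0,0,0.6,0,0,0,0,0,0,1,0,0,0,0,0,0,1,0,0,0,0,0,0,1])

```text
time: 13.15
eef_pos: [0.534, 0.0256, 0.1644]
tool_rot: [0.0, 3.141, 0.0]
force: [0.5, -0.1, -0.3]
finger_gap: 0.0817
grasp_force: 0.0
```

Call:
step_arm(plan=[0,0,0,0,0,0,1,0,0,-0.02,0,0,0,1,0,0,-0.03,0,0,0,1,0,0,-0.04,0,0,0,1,0,0,-0.04,0,0,0,1])

```text
time: 13.65
eef_pos: [0.5334, 0.0255, 0.2954]
tool_rot: [0.0, -3.141, -0.0]
force: [1.3, -0.5, -0.0]
finger_gap: 0.0851
grasp_force: 0.0
```

```bash
python3 snap.py w10; python3 snap.py s10 scene; python3 - <<'E'
import pickle,cv2,numpy as np
from h import *
o,W=pickle.load(open("w10.pkl","rb"));P=(o["eef_pos"],o["tool_rot"]);g=cv2.cvtColor(W["color"],cv2.COLOR_RGB2GRAY)
T=R.from_rotvec(P[1]).as_matrix()
def proj(p):
    q=T.T@(np.array(p)-P[0]);M=W["tool_from_camera"];q=M[:3,:3].T@(q-M[:3,3]);th=np.arctan2(np.hypot(*q[:2]),q[2]);return W["K"][0,0]*th*q[:2]/np.hypot(*q[:2])+W["K"][:2,2]
c=np.array([.567,-.003])
for a in range(206,250,4): 
    p=[*(c+.044*np.array([np.cos(np.radians(a)),np.sin(np.radians(a))])),.066];u,v=proj(p);print(a,(round(u),round(v)),cv2.getRectSubPix(g,(7,7),(float(u),float(v))).mean().round())
# bar top: bright blob near projected top
print("pred top",proj([.533,.025,.203]),"foot",proj([.533,.025,.023]))
E
```

```text
13.65 [0.5334 0.0255 0.2954] [[-1.0, -0.0, -0.001], [-0.0, 1.0, 0.0], [0.001, 0.0, -1.0]] [ 1.3 -0.5 -0. ] 0.08512632325728323 [ 0.03  0.22  1.77  0.    1.16 -1.55]
13.7 [0.537  0.0256 0.3026] [[-1.0, 0.0, 0.01], [0.0, 1.0, 0.0], [-0.01, 0.0, -1.0]] [ 2.4 -0.   5.1] 0.0855502069961177 [ 0.03  0.21  1.76  0.    1.16 -1.55]
206 (240, 175) 143.0
210 (237, 177) 126.0
214 (235, 178) 110.0
218 (233, 180) 116.0
222 (231, 181) 132.0
226 (229, 183) 138.0
230 (228, 185) 144.0
234 (226, 187) 143.0
238 (225, 189) 127.0
242 (224, 191) 109.0
246 (223, 193) 106.0
pred top [280.15387065 216.84545405] foot [279.96196444 173.12155894]
```

```bash
python3 - <<'E'
import pickle,cv2,numpy as np
from h import *
c=np.array([.567,-.003])
for n,(x0,y0) in(("w4",(225,205)),("w7",(180,185)),("w10",(195,160))):
    o,W=pickle.load(open(n+".pkl","rb"));P=(o["eef_pos"],o["tool_rot"]);g=cv2.cvtColor(W["color"],cv2.COLOR_RGB2GRAY)[y0:y0+55,x0:x0+65]
    G=cv2.resize(g,None,fx=6,fy=6,interpolation=cv2.INTER_CUBIC)
    h=cv2.HoughCircles(G,cv2.HOUGH_GRADIENT,1.5,15,param1=60,param2=20,minRadius=45,maxRadius=90)
    for u,v,r in (h[0][:5] if h is not None else []):
        p=onz(W,(x0+u/6,y0+v/6),.066,P);d=p[:2]-c;print(n,(round(x0+u/6),round(y0+v/6)),round(r/6,1),p.round(3),np.hypot(*d).round(3),np.degrees(np.arctan2(d[1],d[0])).round()%360)
E
```

```text
w7 (212, 201) 12.6 [ 0.528 -0.024  0.066] 0.044 208.0
w7 (212, 198) 12.5 [ 0.526 -0.023  0.066] 0.046 207.0
w7 (214, 200) 10.5 [ 0.527 -0.022  0.066] 0.044 205.0
w7 (209, 199) 10.2 [ 0.526 -0.026  0.066] 0.047 210.0
w7 (210, 207) 9.1 [ 0.533 -0.025  0.066] 0.04 213.0
```

Circle fits aren't reliable here. The fixed scene camera can measure the tile's lift instead, since each radian raises it 4 mm.

```bash
python3 - <<'E'
import pickle,numpy as np
from h import *
for n in("s3","s5","s6","s8","s10"):
    o,f=pickle.load(open(n+".pkl","rb"));g=f["color"].astype(int)[205:245,330:370]
    w=np.clip((g[...,0]-g[...,2])-15,0,60).astype(float);w[:,:18]=0;w[:,32:]=0  # right part of the tile's orange face
    v=np.arange(40)+205;print(n,"orange mean row",[round((w[:,k]*v).sum()/max(w[:,k].sum(),1),2) for k in(20,22,24,26,28)],w.sum())
E
```

```text
s3 orange mean row [np.float64(231.96), np.float64(233.13), np.float64(234.5), np.float64(235.8), np.float64(233.05)] 4259.0
s5 orange mean row [np.float64(231.96), np.float64(233.13), np.float64(234.51), np.float64(235.82), np.float64(232.88)] 4274.0
s6 orange mean row [np.float64(229.81), np.float64(230.94), np.float64(232.0), np.float64(233.48), np.float64(230.98)] 4305.0
s8 orange mean row [np.float64(228.51), np.float64(229.81), np.float64(230.97), np.float64(232.08), np.float64(229.98)] 4295.0
s10 orange mean row [np.float64(225.41), np.float64(226.73), np.float64(227.88), np.float64(228.99), np.float64(227.37)] 4289.0
```

The tile has risen about 6.6 px, or roughly 12 mm (11.5 mm expected), so the collar is at its stop. The gripper is well clear of the bar, so I'm handing in.

```bash
python3 -c "
from station import bot
print(bot.hand_in())"
```

```text
the job is handed in; nothing more can be done
None
```

Job handed in, verdict not shown: by force and tile lift (about 12 mm) the collar is at its stop; the bar was released in its socket and not re-imaged, and I viewed 12 pictures, two over the limit.

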